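Take the reject bin off the tablet counter for washing

TASK

The reject bin on the side of the tablet counting machine is due for a wash. Swing the latch back by its thumb lever so that its nose is well clear of the bin, lift the bin until the screw heads come through the wide parts of its keyholes, pull it off the machine, and stand it upright and gently in the free part of the metal wash tray, leaving it there. Leave the beaker in the tray and everything else on the counter where it is.

Things in the scene. Friction and masses are not known exactly. Their poses are not given: they have to be found in the camera images.
- tablet_counter: Tablet counting machine: white box fixed on the counter, 220 (x) by 300 (y) mm, top at 245 mm; a clear hopper on top (centre x +35, y -55 mm, 126 mm across, up to 84 mm above the top). Origin under its centre. Its -x side is the flat upright face (x = -110 mm) on which the reject bin hangs; a spout and control panel are on its -y end.
- reject_bin: Reject bin: open-topped sheet-steel box 110 mm deep (x), 140 mm wide (y), walls 100 mm high, about 0.4 kg. Origin under the centre of its base, z up. Its back (+x) is a 4 mm plate, outer face at x = +55 mm, rising to 158 mm, flat against the machine, with two keyholes. Hanging, its base is 70 mm and the plate's top edge 228 mm above the counter, its axes parallel to the machine's.
- bin_handle (a point): Centre of the bin's handle: a fixed flat black bar across its mouth along its y, 10 mm thick (x), 16 mm high, 134 mm long, centre 135 mm above the bin's base, 59 mm in front of the back plate (bin x = -8 mm), 40 mm below the machine's top while the bin hangs. Below it is only the open inside of the bin.
- screw_left (a point): Centre of the underside of one screw's head, 210 mm above the counter, at machine x = -115.5, y = +50 mm. Head 15 mm across and 4 mm thick, on a 7 mm shank, 5.5 mm off the machine's face.
- screw_right (a point): The same of the other screw, at machine y = -50 mm.
- latch (a joint): Swing of the latch, rad. Near 0 its nose lies level over the top edge of the bin's back plate and stops it from being lifted. It grows as the thumb lever is pushed along the machine's +y (away from the bin) and the nose swings up; past about 0.9 the bin can be lifted out; stop at 1.55. Friction holds it where it is left; under 2 N at the knob moves it.
- latch_pivot (a point): The latch's pivot on the machine's face, 236 mm above the counter, at machine x = -115.5, y = +90 mm; its axis is the machine's x. A steel nose (34 mm long, 10 mm thick) reaches from it along machine -y and a thumb lever (50 mm long, 11 mm wide) stands up from it.
- latch_knob (a point): Centre of the round black thumb knob at the top of the latch's lever, 50 mm from the pivot: 16 mm across, 20 mm long along the machine's x. With the latch closed it is 286 mm above the counter, 41 mm above the machine's top.
- wash_tray: Shallow loose metal tray, 316 (x) by 216 (y) mm, rim 22 mm high, floor and walls 3 mm thick, 1.2 kg. Origin under its centre. The half towards its -x end is free.
- beaker: Straight glass beaker standing in the tray towards its +x end, 70 mm across, 95 mm high, origin under its centre.
- keyhole_left (a point): Centre of the wide hole of one keyhole in the bin's back plate, at bin y = +50 mm, 120 mm above the base. The hole is 26 mm across; a slot 10 mm wide runs up from it to 143.5 mm. Hanging, the screw is at the slot's top, 20 mm above this point: lift 20 mm (give or take 4) to bring the hole over the screw's head, then pull straight along the bin's -x by more than 10 mm.
- keyhole_right (a point): The same of the other keyhole, at bin y = -50 mm.
- bottle0: White tablet bottle, 48 mm across, 85 mm high, standing on the counter; a bystander. Origin under its centre.
- bottle1: White tablet bottle, 54 mm across, 95 mm high, a bystander. Origin under its centre.
- bottle2: White tablet bottle, 44 mm across, 78 mm high, a bystander. Origin under its centre.
- carton: Medicine carton lying on the counter between machine and tray, 105 (x) by 55 (y) by 32 mm high, a bystander. Origin under its centre.
- spatula: Spatula with black handle, 190 mm long, lying on the counter to the robot's right; a bystander. Origin under its middle.
Things that resemble listed ones, but are neither listed nor needed, are in the scene too. What is shaped like the beaker but green is not meant.

How it is judged:
On the way, in this order (a step that is already met when the one before it is completed fails the run):
1. the latch is swung back by at least 0.9 rad while the bin still hangs on its screws (value of joint latch above 0.9 rad and distance of reject_bin from where it was at the start of the episode below 0.01 m), for 0.2 s.
2. the bin is off the screws, its back plate more than 25 mm from the machine's face and its base still above 50 mm (x of reject_bin in the frame of tablet_counter below -0.19 m and height (world z) of reject_bin above 0.05 m), for 0.1 s.
At the end, for the whole second after the job is handed in: The bin stands at rest and upright (within 0.06 rad), its base flat on the floor of the wash tray, inside the rim (origin within 110 mm of the tray's centre along its x, 65 mm along its y, 9 mm in height), beside the beaker, which still stands upright in the tray (within 0.1 rad) (x of reject_bin in the frame of wash_tray between -0.11 and 0.11 m and y of reject_bin in the frame of wash_tray between -0.065 and 0.065 m and z of reject_bin in the frame of wash_tray between 0 and 0.009 m and angle between reject_bin's own z axis and vertical below 0.06 rad and linear speed of reject_bin below 0.02 m/s and angle between beaker's own z axis and vertical below 0.1 rad and z of beaker in the frame of wash_tray below 0.01 m); the robot touches nothing.
It fails at once if the bin is dropped (it moves faster than 0.8 m/s while no finger touches it) (linear speed of reject_bin above 0.8 m/s and contact force between the fingers and reject_bin below 0.1 N).
It fails at once if the beaker is knocked over or shoved more than 30 mm (angle between beaker's own z axis and vertical above 0.5 rad or distance of beaker from where it was at the start of the episode above 0.03 m).
It fails at once if a bottle, the carton or the spatula is shoved more than 30 mm (distance of any of bottle0, bottle1, bottle2, carton, spatula from where it was at the start of the episode above 0.03 m).
It also fails if it takes over 54 s, if anything falls off the work surface, if the arm or the gripper's body presses on something with over 40 N, if the wrist force passes 120 N, or if a joint passes its speed limit or range.

ROBOT

A 6-joint arm with a two-finger parallel gripper is mounted at the origin on the work surface. World frame = base frame: x ahead of the robot, y to its left, z up, the work surface at z = 0. Lengths are in m, angles in rad, forces in N, time in s.
With the tool pointing down it reaches from about 0.375 to 0.75 m from the base axis. Payload 9 kg.
Tool frame: the origin (TCP) lies midway between the tips of the shut fingers; the grasp point (between the pads) lies 19 mm behind it; x points along the fingers, y is the direction in which the jaws open and shut, and the axes are right-handed (so a half turn about x gives the same grasp; the last joint's range is limited). The gripper opens to 85 mm and grips with 20 to 120 N. Pads are 22 mm wide; open, the fingers measure 114 mm over their backs; the gripper's body (76 mm by 85 mm) begins 54 mm behind the grasp point. The pads swing forward as they close: fully open they stand 13 mm farther back than shut.
Start: joints at [0.942, 0.104, 0.097, 1.564, 0, 1.353], TCP at [0.24, 0.55, 0.231] pointing down, gripper open.
Joint ranges: [-2.99, 2.99], [-0.84, 1.86], [-1.1, 1.16], [-1.84, 2.11], [-1.51, 1.56], [-3.14, 3.14]. Speed limits (rad/s): [2.22, 2.22, 2.57, 3.14, 3.14, 3.14].

INTERFACE

Orientations are given as a 3x3 rotation matrix whose columns are the frame's x, y, z axes.
In Python, from workcell import read_state, eyes, workorder, look_for gives the robot as it stands.
- The arm moves only by the tool apply_moves, never from a script. Its arguments are lists of equal length, an entry for each row: "jaw": the opening in per cent of the stroke, from 0 (shut) to 100 (fully open); "delta_pos": the shift along the world's x, y, z in mm, a list of three; "twist": the turn about the world's z in degrees. A call has exactly 5 rows; each row is the pose to reach, as a shift and turn from the pose measured when the call began; what a row does not reach only later rows make up. A row lasts 1/8 s, in which the tool goes at most 62.5 mm and 10.7 degrees, less where a joint would pass 70% of its speed; a pose out of reach is approached as far as the arm can. A call with a gripper value outside its range is refused whole. The fingers move at their own pace and stop on an object; "newtons" is the grip in N (left out, the last holds). Time passes only in rows, so rows that repeat a pose let the fingers close, or fill a call up. It gives the time, the measured TCP pose, the force and the opening at its end, in the units of the state.
- read_state(): the state, without advancing time (a new reading comes with each control period).
- eyes.read_camera(name): name is "scene" or "top" or "wrist"; returns the picture (400x640x3 uint8, red, green, blue); there is no depth.
- eyes.calibration(name): a dict with "intrinsics" (3x3 intrinsics, pixels), "T" (4x4, takes a point from camera to world coordinates). Camera axes: x right, y down, z forward; pixel columns grow to the right and rows downward; lengths in m; the calibration is good to about 2 mm. The wrist camera is an equidistant fisheye: a pixel r from the principal point sees the ray r / f radians off the axis. A picture is of the moment at which its call begins: read the wrist's pose just before it. calibration takes no time and is no camera call; for the wrist camera it gives the pose at the moment of the call.
- workorder.sign_off(): hands the job in, once; it reports no verdict.
Trained networks look in the newest picture that a camera, given by its name, has taken for a name from the list of things; names that differ only in an ending like _2 or _b are one class to them, and where a whole thing is asked for, a point or a joint stands for the part that bears it (a point fixed in the world has none). Each returns a list of dicts, best first, with "score" (0 to 1); they miss things now and then, are a little off and sometimes report something else, mostly with a low value. They report only what shows in the picture. A call takes as long as a camera call. They do not tell look-alikes from the thing itself.
- look_for(query, camera): "position" ([column, row] in pixels, amid what is visible of it).
The state is a dict: "time": time; "joint_positions": joint angles; "joint_vel": joint speeds; "joint_torque": joint torques, N m; "position": TCP position; "orientation": TCP orientation; "ft_force": force on the tool from outside, world axes, zero at the start; "torque": the same for the moment, N m; "opening": opening from 0.0 (shut) to 1.0 (fully open).
Only numpy, scipy, OpenCV 4.12 (cv2) and the standard library are available. Lean on these libraries where they do the work, as an engineer would, in place of code of your own. Each camera call takes 0.05 s, during which the arm holds its last target. There are 200 camera calls.

## Working session

There is one attempt and no reset: what is moved stays moved. The work goes in short steps, Python scripts to look and compute and a tool call to move; the robot and the scene stay as the last step left them, time stands still between calls to the robot, and variables do not carry over. Pictures are saved under pics/ and viewed, about 8 in all and at most 12, crops included, and the job is handed in when it is done.

Besides the shell and the picture viewer there is one more tool, called after "Emit:" by a JSON object that holds its "method" and its "body", one argument or row to a line. apply_moves: Moves the arm, as the interface text tells. Its arguments: {"type":"object","properties":{"jaw":{"type":"array","items":{"type":"number"}},"delta_pos":{"type":"array","items":{"type":"array","items":{"type":"number"}}},"twist":{"type":"array","items":{"type":"number"}},"newtons":{"type":"number"}},"required":["jaw","delta_pos","twist"]}

```bash
mkdir -p pics; cat > h.py <<'E'
import numpy as np, cv2
from workcell import read_state, eyes, workorder, look_for
def snap(cam, fn=None):
    im=eyes.read_camera(cam)
    if fn: cv2.imwrite('pics/'+fn, im[:,:,::-1])
    return im
def proj(cam,P):
    c=eyes.calibration(cam);K=np.array(c['intrinsics']);T=np.array(c['T'])
    P=np.atleast_2d(P); q=(P-T[:3,3])@T[:3,:3]
    uv=q@K.T; return uv[:,:2]/uv[:,2:]
def at_z(cam,uv,z):
    c=eyes.calibration(cam);K=np.array(c['intrinsics']);T=np.array(c['T'])
    d=T[:3,:3]@np.linalg.solve(K,[uv[0],uv[1],1]); o=T[:3,3]
    return o+d*(z-o[2])/d[2]
E
python3 - <<'E'
from h import *
a=snap('scene','s0.png');b=snap('top','t0.png')
for cam in('scene','top'):
    print(cam,np.round(eyes.calibration(cam)['T'],3).tolist())
    for q in ['tablet_counter','reject_bin','bin_handle','latch_knob','wash_tray','beaker','carton']:
        print(q,[(np.round(d['position']).tolist(),round(d['score'],2)) for d in look_for(q,cam)[:3]])
print(read_state()['orientation'],read_state()['time'])
E
```

```text
scene [[0.113, 0.641, -0.759, 1.589], [0.994, -0.082, 0.078, -0.108], [-0.012, -0.763, -0.646, 1.046], [0.0, 0.0, 0.0, 1.0]]
tablet_counter [([465.0, 210.0], 0.75)]
reject_bin [([403.0, 218.0], 0.94)]
bin_handle []
latch_knob [([405.0, 163.0], 0.6)]
wash_tray [([228.0, 256.0], 0.92), ([190.0, 204.0], 0.23)]
beaker [([260.0, 300.0], 0.93), ([249.0, 255.0], 0.57)]
carton [([338.0, 254.0], 0.88)]
top [[-0.011, -0.994, 0.106, 0.376], [-1.0, 0.011, -0.004, 0.01], [0.003, -0.106, -0.994, 1.796], [0.0, 0.0, 0.0, 1.0]]
tablet_counter [([200.0, 194.0], 0.76), ([364.0, 189.0], 0.73)]
reject_bin [([246.0, 185.0], 0.78)]
bin_handle [([245.0, 186.0], 0.73), ([376.0, 210.0], 0.23)]
latch_knob []
wash_tray [([236.0, 213.0], 0.54)]
beaker [([362.0, 187.0], 0.77), ([353.0, 140.0], 0.69), ([199.0, 194.0], 0.52)]
carton [([297.0, 194.0], 0.7)]
[[ 3.98283075e-05  3.99352409e-01  9.16797498e-01]
 [ 7.60457841e-05  9.16797495e-01 -3.99352411e-01]
 [-9.99999996e-01  8.56241152e-05  6.14542547e-06]] 0.8
```

View pics/s0.png

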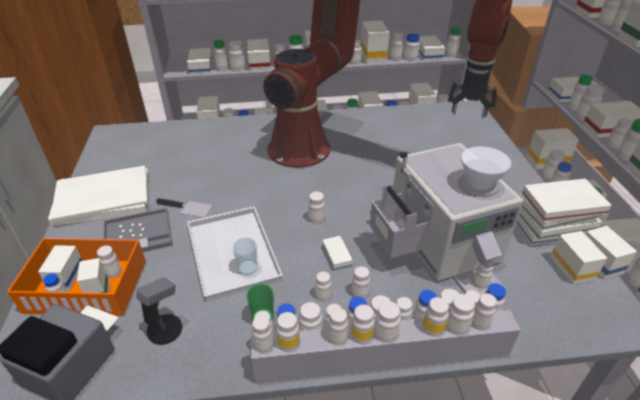

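View pics/t0.png

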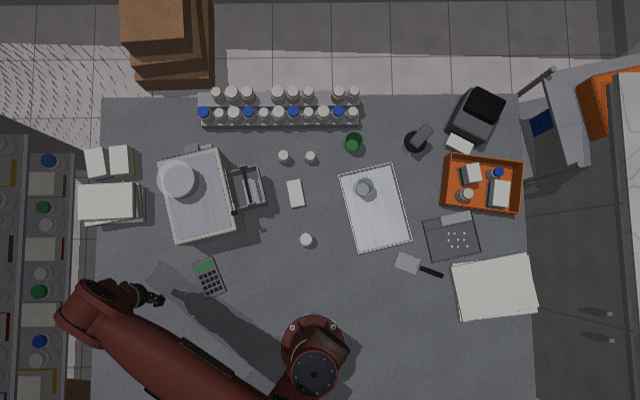

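The scene view shows the machine (465,210) with the reject bin on its left at (400,218) and the knob at about (404,158). The wash tray is at (234,250) with the clear beaker at (246,256).

Look-alikes:
- **Tray:** the grey perforated tray (137,230) and the orange basket (80,275). The tray with the beaker fits the description.
- **Beaker:** the green one (260,300) is not meant.
- **Bin:** only one, seen at top (249,187).

I'll check this choice in close crops.

```bash
python3 - <<'E'
from h import *
a=cv2.imread('pics/s0.png')[135:285,360:530];b=cv2.imread('pics/t0.png')[135:255,155:280]
a=cv2.resize(a,None,fx=4,fy=4,interpolation=3)[:, :]
cv2.imwrite('pics/s1.png',a)
cv2.imwrite('pics/t1.png',cv2.resize(b,None,fx=5,fy=5-0.0,interpolation=3))
E
```

```text
(no output)
```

View pics/s1.png

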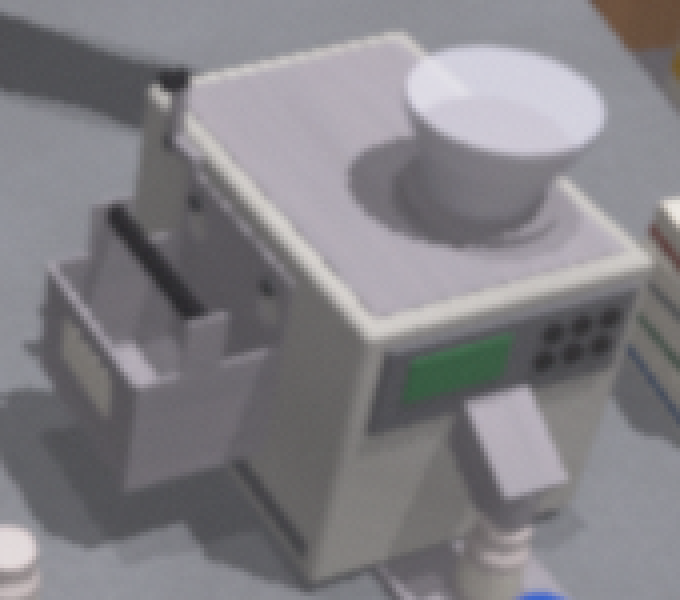

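View pics/t1.png

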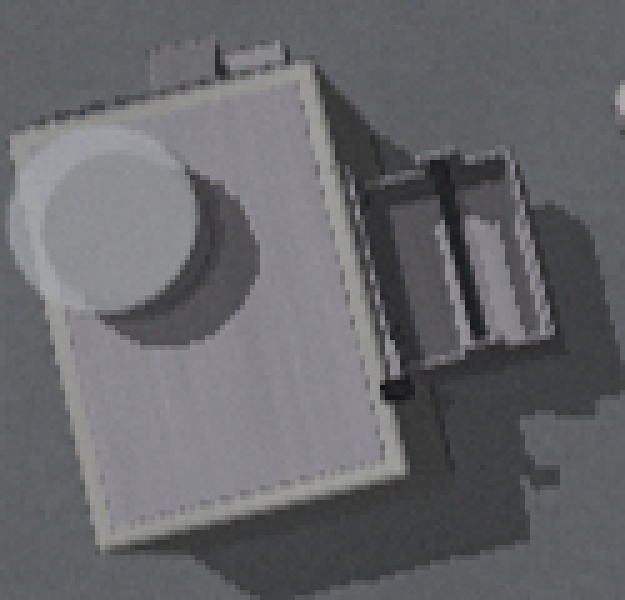

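The crops confirm one bin hanging on the machine. Its handle bar runs between top pixels (244,169) and (251,202), and the knob is at top (234,213) / scene (403,155). Next I fit the poses.

```bash
cat >> h.py <<'E'
def tf(p,P):
    c,s=np.cos(p[2]),np.sin(p[2]);P=np.atleast_2d(P).astype(float)
    return np.c_[p[0]+c*P[:,0]-s*P[:,1],p[1]+s*P[:,0]+c*P[:,1],P[:,2]]
def inv(p,P):
    c,s=np.cos(p[2]),np.sin(p[2]);d=np.asarray(P)[:2]-p[:2]
    return np.array([c*d[0]+s*d[1],-s*d[0]+c*d[1]])
E
python3 - <<'E'
from h import *
from scipy.optimize import least_squares as ls
M=np.array([[-.11,-.15,.245],[-.11,.15,.245],[.11,.15,.245],[.11,-.15,.245],[-.173,-.067,.213],[-.173,.067,.213],[-.124,.09,.286]])
top=[[217.4,147.6],[236,229.6],[175.4,244.6],[157.4,162],[243.6,169],[250.6,202],[234.4,212.6]]
sc=[[452.5,218.8],[398.8,157],[460.8,143.8],[522.5,200.5],[408,213.8],[389.5,187],[403,155]]
def res(p):
    W=tf(p,M);return np.r_[(proj('top',W)-top).ravel(),(proj('scene',W)-sc).ravel()]
r=ls(res,[.45,.4,1.57],loss='soft_l1');p=r.x
print('machine',p.round(4),np.degrees(p[2]),'\n',res(p).reshape(-1,2).round(1).tolist())
print('knob',tf(p,[-.1155,.09,.286]),'handle',tf(p,[-.173,0,.205]))
T=np.array([[.158,-.108,.022],[.158,.108,.022],[-.158,.108,.022],[-.158,-.108,.022]])
tc=[[391,163],[338,175],[362,254],[412,241]]
# all four orders resolved by picture: +x up, +y left
f=lambda p:(proj('top',tf(p,T))-tc).ravel()
q=ls(f,[.4,-.2,.2]).x;print('tray',q.round(4),np.degrees(q[2]),f(q).round(1))
for uv in look_for('beaker','top'):
    print('bk',uv['position'],at_z('top',uv['position'],.05), inv(q,at_z('top',uv['position'],.05)))
for n,cam in(('carton',.016),('bottle0',.04),('spatula',.01)):
    for d in look_for(n,'top'): print(n,np.round(d['score'],2),at_z('top',d['position'],cam).round(3))
s=read_state();print(s['position'],np.degrees(np.arctan2(s['orientation'][1][1],s['orientation'][0][1])))
np.save('mp.npy',p);np.save('tp.npy',q)
E
```

```text
machine [0.5673 0.3964 1.7914] 102.64238261108704 
 [[0.7, -2.0], [0.5, 0.1], [-2.2, -0.0], [-1.5, -2.1], [-1.3, -2.9], [-0.1, 0.9], [0.4, -1.9], [-2.2, -0.0], [-3.0, -2.1], [0.2, -2.9], [1.9, -0.9], [2.3, -0.3], [-1.7, -2.8], [-0.6, 0.0]]
knob [[0.50478661 0.26397562 0.286     ]] handle [[0.60518932 0.22756756 0.205     ]]
tray [ 0.5345 -0.2533  0.2457] 14.0747540264475 [ 0.3 -0.4  0.6  1.2 -2.2  0.2  1.3 -1. ]
bk [362.5, 186.9] [ 0.61426556 -0.20003387  0.05      ] [0.09029908 0.03225267]
bk [352.6, 139.8] [ 0.80094721 -0.16549725  0.05      ] [0.27977529 0.0203538 ]
bk [199.3, 193.6] [0.5947614  0.43191086 0.05      ] [0.22506159 0.64996913]
carton 0.7 [0.593 0.057 0.016]
bottle0 0.73 [0.417 0.018 0.04 ]
bottle0 0.48 [0.734 0.092 0.04 ]
bottle0 0.44 [0.623 0.247 0.04 ]
spatula 0.64 [ 0.306 -0.378  0.01 ]
spatula 0.26 [0.618 0.259 0.01 ]
[0.2395994  0.5501326  0.23135606] 66.46506493634072
```

Emit:
{"method": "apply_moves", "body": {
  "jaw": [50,0,0,0,0],
  "delta_pos": [
    [0,0,60],
    [0,0,120],
    [20,-20,170],
    [65,-60,170],
    [105,-100,170]
  ],
  "twist": [5,12,20,28,36]
}}

```text
time: 1.62
position: [0.3459, 0.4494, 0.402]
orientation: [[0.001, -0.221, 0.975], [0.001, 0.975, 0.221], [-1.0, 0.001, 0.002]]
ft_force: [-0.1, 0.7, 0.4]
opening: -0.003
```

Emit:
{"method": "apply_moves", "body": {
  "jaw": [0,0,0,0,0],
  "delta_pos": [
    [40,-40,0],
    [80,-80,0],
    [120,-120,0],
    [160,-155,-10],
    [185,-180,-20]
  ],
  "twist": [0,0,0,0,0]
}}

```text
time: 2.25
position: [0.5325, 0.2675, 0.3814]
orientation: [[0.001, -0.22, 0.976], [0.001, 0.976, 0.22], [-1.0, 0.001, 0.001]]
ft_force: [-0.1, 0.0, 0.1]
opening: -0.006
```

```bash
cat >> h.py <<'E'
def wproj(P,c=None):
    c=c or eyes.calibration('wrist');K=np.array(c['intrinsics']);T=np.array(c['T'])
    q=(np.atleast_2d(P)-T[:3,3])@T[:3,:3]
    h=np.hypot(q[:,0],q[:,1]);th=np.arctan2(h,q[:,2])/np.maximum(h,1e-9)
    return np.c_[K[0,0]*q[:,0]*th+K[0,2],K[1,1]*q[:,1]*th+K[1,2]]
def wray(uv,z):
    c=eyes.calibration('wrist');K=np.array(c['intrinsics']);T=np.array(c['T'])
    a=(np.asarray(uv)-K[:2,2])/[K[0,0],K[1,1]];r=np.linalg.norm(a)
    d=T[:3,:3]@np.r_[a*np.sinc(r/np.pi),np.cos(r)];o=T[:3,3];return o+d*(z-o[2])/d[2]
E
python3 - <<'E'
from h import *
p=np.load('mp.npy')
a=snap('wrist','w0.png')
N=['hand-','hand+','knob','c-x+y','c-x-y','keyplate+','keyplate-']
M=[[-.173,-.067,.213],[-.173,.067,.213],[-.1155,.09,.294],[-.11,.15,.245],[-.11,-.15,.245],[-.11,.07,.228],[-.11,-.07,.228]]
for n,u in zip(N,wproj(tf(p,M))): print(n,u.round(1))
for q in['latch_knob','bin_handle']: print(q,[(np.round(d['position']),round(d['score'],2)) for d in look_for(q,'wrist')[:3]])
b=a[:,:,::-1].copy()
for u in wproj(tf(p,M)): cv2.drawMarker(b,tuple(int(v) for v in u),(0,0,255),0,8)
cv2.imwrite('pics/w0m.png',b)
E
```

```text
hand- [280.  282.2]
hand+ [273.  172.8]
knob [330.8 168.7]
c-x+y [335.8  89.9]
c-x-y [332.3 349.6]
keyplate+ [334.6 173.1]
keyplate- [333.  291.9]
latch_knob [(array([325., 162.]), 0.94), (array([163., 227.]), 0.6), (array([285., 208.]), 0.3)]
bin_handle [(array([282., 209.]), 0.76), (array([211., 243.]), 0.31)]
```

View pics/w0m.png

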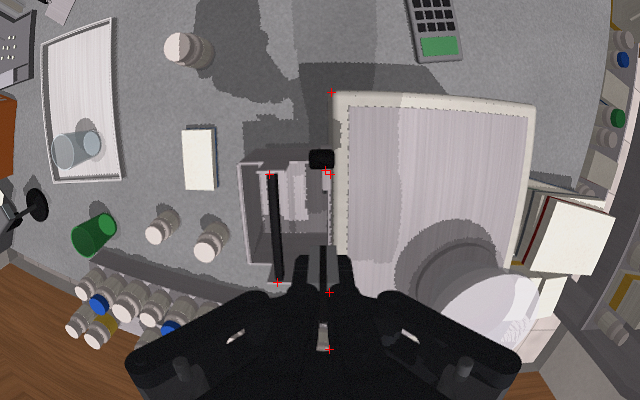

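The wrist view shows the black knob at (321,159), about 9 px above my prediction because the latch stands slightly open. The handle runs from (270,173) to (279,283), matching the prediction. The shut fingertips at (323,250) are clear on the bin side of the knob. I'll descend and push.

Emit:
{"method": "apply_moves", "body": {
  "jaw": [0,0,0,0,0],
  "delta_pos": [
    [1,-6,-50],
    [1,-6,-90],
    [1,-6,-110],
    [1,-6,-120],
    [1,-6,-125]
  ],
  "twist": [0,0,0,0,0]
}}

```text
time: 3.02
position: [0.5325, 0.2626, 0.2564]
orientation: [[0.0, -0.219, 0.976], [0.001, 0.976, 0.219], [-1.0, 0.001, 0.0]]
ft_force: [0.0, 0.1, 0.3]
opening: 0.002
```

Emit:
{"method": "apply_moves", "body": {
  "jaw": [0,0,0,0,0],
  "delta_pos": [
    [-10,-2,0],
    [-20,-4,0],
    [-30,-7,-1],
    [-39,-9,-2],
    [-39,-9,-2]
  ],
  "twist": [0,0,0,0,0]
}}

```text
time: 3.65
position: [0.4928, 0.2535, 0.2546]
orientation: [[0.0, -0.219, 0.976], [0.001, 0.976, 0.219], [-1.0, 0.001, 0.001]]
ft_force: [-0.4, -0.0, 0.2]
opening: -0.001
```

Emit:
{"method": "apply_moves", "body": {
  "jaw": [0,0,0,0,0],
  "delta_pos": [
    [-8,-2,-1],
    [-15,-3,-2],
    [-18,-4,-3],
    [-18,-4,-3],
    [-18,-4,-3]
  ],
  "twist": [0,0,0,0,0]
}}

```text
time: 4.28
position: [0.4748, 0.2495, 0.2515]
orientation: [[0.0, -0.219, 0.976], [0.001, 0.976, 0.219], [-1.0, 0.001, 0.0]]
ft_force: [-0.1, -0.7, 0.0]
opening: -0.002
```

```bash
python3 - <<'E'
from h import *
p=np.load('mp.npy')
a=snap('wrist','w1.png')
s=snap('scene','s2.png')
for t in (0,.6,.9,1.2,1.5):
    k=tf(p,[-.122,.09+.05*np.sin(t),.236+.05*np.cos(t)]);print(t,wproj(k).round(),proj('scene',k).round())
for c in('wrist','scene'): print([(np.round(d['position']),round(d['score'],2)) for d in look_for('latch_knob',c)[:3]])
A=cv2.resize(a[20:220,220:420,::-1],(600,600));B=cv2.resize(s[130:230,370:420,::-1],(200,400),interpolation=3)
o=np.zeros((600,800,3),np.uint8);o[:,:600]=A;o[:400,600:]=B
cv2.imwrite('pics/c1.png',o)
E
```

```text
0 [[326. 351.]] [[403. 155.]]
0.6 [[326. 296.]] [[398. 152.]]
0.9 [[326. 264.]] [[396. 153.]]
1.2 [[326. 238.]] [[394. 156.]]
1.5 [[326. 221.]] [[393. 159.]]
[(array([331., 227.]), 0.64), (array([260., 257.]), 0.54), (array([479., 234.]), 0.36)]
[(array([401., 166.]), 0.43)]
```

View pics/c1.png

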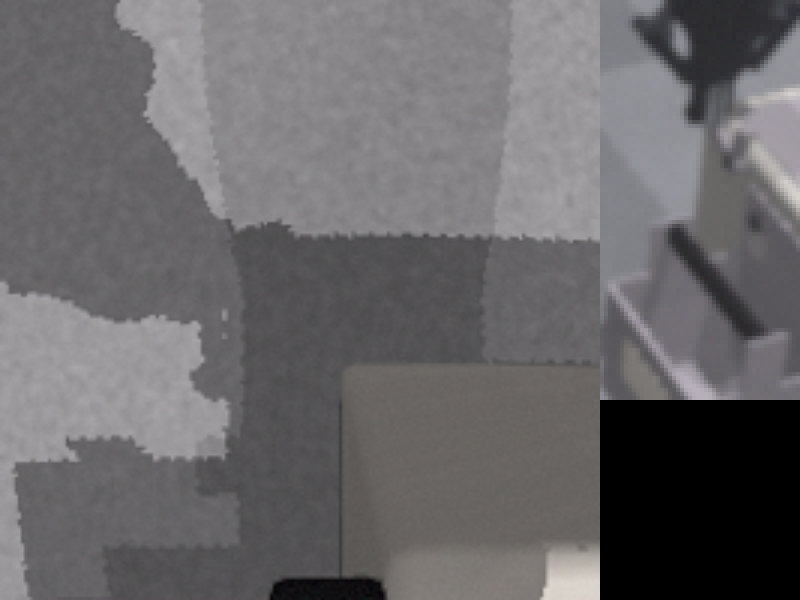

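The knob's edge is at wrist (327,213), so the latch is at about 1.2 rad. I'll back off, go up, and move over the handle with the jaws half open.

Emit:
{"method": "apply_moves", "body": {
  "jaw": [0,0,20,40,40],
  "delta_pos": [
    [8,2,0],
    [8,2,50],
    [50,-6,90],
    [95,-18,90],
    [131,-24,90]
  ],
  "twist": [0,0,0,0,0]
}}

```text
time: 5.1
position: [0.6081, 0.2249, 0.3416]
orientation: [[0.001, -0.219, 0.976], [0.001, 0.976, 0.219], [-1.0, 0.001, 0.001]]
ft_force: [-0.3, -0.7, -0.4]
opening: 0.399
```

Emit:
{"method": "apply_moves", "body": {
  "jaw": [40,40,40,40,40],
  "delta_pos": [
    [0,0,-30],
    [0,0,-60],
    [0,0,-80],
    [0,0,-80],
    [0,0,-80]
  ],
  "twist": [0,0,0,0,0]
}}

```text
time: 5.72
position: [0.6085, 0.2249, 0.2626]
orientation: [[0.002, -0.219, 0.976], [0.001, 0.976, 0.219], [-1.0, 0.001, 0.002]]
ft_force: [0.4, -1.5, -0.4]
opening: 0.4
```

```bash
python3 - <<'E'
from h import *
p=np.load('mp.npy');s=read_state();print(s['position'],s['opening'],inv(p,s['position']))
a=snap('wrist');b=a[:,:,::-1].copy()
M=[[-.173,-.067,.213],[-.173,.067,.213],[-.168,0.067,.213],[-.178,0.067,.213],[-.11,.15,.245],[-.22,.07,.17],[-.11,.07,.228]]
w=wproj(tf(p,M));print(w.round())
for u in w: cv2.drawMarker(b,tuple(int(v) for v in u),(0,0,255),0,8)
cv2.imwrite('pics/w2.png',cv2.resize(b[100:400,160:480],None,fx=2,fy=2))
E
```

```text
[0.6085476  0.22488131 0.26255357] 0.40045522156268376 [-0.17635613 -0.00268894]
[[328. 299.]
 [329. 118.]
 [337. 118.]
 [321. 118.]
 [446. -20.]
 [266. 111.]
 [436. 118.]]
```

View pics/w2.png

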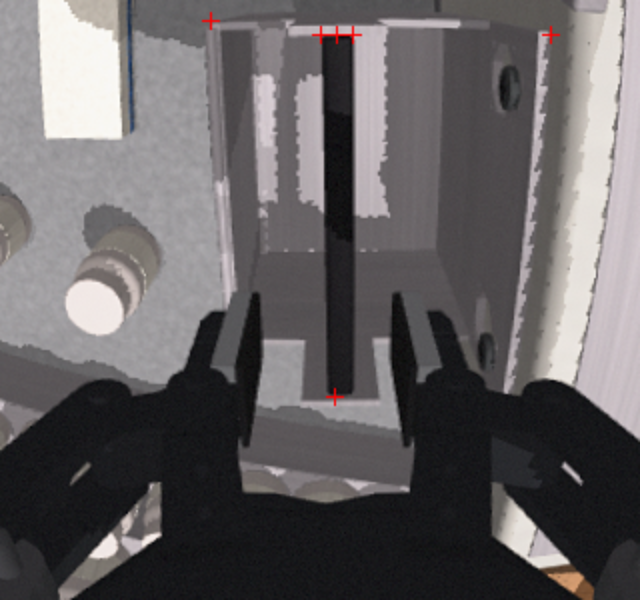

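The close view shows the handle bar at crop column 340, midway between the open jaws to within about 4 mm, and clear of the screws. I'll descend and grip.

Emit:
{"method": "apply_moves", "body": {
  "jaw": [40,40,40,40,40],
  "delta_pos": [
    [-4,3,-20],
    [-4,3,-45],
    [-4,3,-65],
    [-4,3,-76],
    [-4,3,-76]
  ],
  "twist": [0,0,0,0,0]
}}

```text
time: 6.4
position: [0.6047, 0.2279, 0.187]
orientation: [[0.003, -0.219, 0.976], [0.001, 0.976, 0.219], [-1.0, 0.0, 0.003]]
ft_force: [-1.0, -0.3, 0.4]
opening: 0.398
```

Emit:
{"method": "apply_moves", "body": {
  "jaw": [20,0,0,0,0],
  "delta_pos": [
    [0,0,0],
    [0,0,0],
    [0,0,0],
    [0,0,0],
    [0,0,0]
  ],
  "twist": [0,0,0,0,0],
  "newtons": 70
}}

```text
time: 7.02
position: [0.6052, 0.228, 0.1884]
orientation: [[0.005, -0.219, 0.976], [0.001, 0.976, 0.219], [-1.0, 0.0, 0.005]]
ft_force: [-0.8, -0.7, 6.5]
opening: 0.102
```

Emit:
{"method": "apply_moves", "body": {
  "jaw": [0,0,0,0,0],
  "delta_pos": [
    [0,0,3],
    [0,0,7],
    [0,0,12],
    [0,0,16],
    [0,0,20]
  ],
  "twist": [0,0,0,0,0]
}}

```text
time: 7.65
position: [0.6053, 0.2279, 0.2087]
orientation: [[0.005, -0.219, 0.976], [0.001, 0.976, 0.219], [-1.0, 0.0, 0.005]]
ft_force: [0.5, -1.3, -3.7]
opening: 0.101
```

Emit:
{"method": "apply_moves", "body": {
  "jaw": [0,0,0,0,0],
  "delta_pos": [
    [0,0,0],
    [0,0,0],
    [0,0,0],
    [0,0,0],
    [0,0,0]
  ],
  "twist": [0,0,0,0,0]
}}

```text
time: 8.28
position: [0.6052, 0.2279, 0.2086]
orientation: [[0.005, -0.219, 0.976], [0.001, 0.976, 0.219], [-1.0, 0.0, 0.005]]
ft_force: [0.4, 0.4, -3.1]
opening: 0.1
```

```bash
python3 - <<'E'
from h import *
a=snap('wrist');cv2.imwrite('pics/w3.png',cv2.resize(a[60:260,240:480,::-1],None,fx=3,fy=3))
print(read_state()['position'])
E
```

```text
[0.60527344 0.22792761 0.20865296]
```

View pics/w3.png

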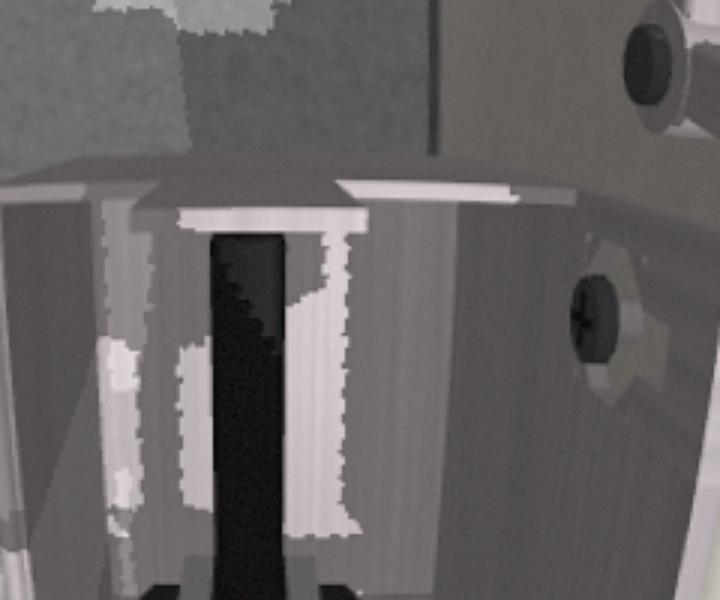

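The screw head at (597,320) sits centrally in the wide hole, and the force reads about the bin's weight, so I can pull it off slowly along machine -x.

Emit:
{"method": "apply_moves", "body": {
  "jaw": [0,0,0,0,0],
  "delta_pos": [
    [1,-3,0],
    [2,-7,0],
    [2,-11,0],
    [3,-15,0],
    [4,-18,0]
  ],
  "twist": [0,0,0,0,0]
}}

```text
time: 8.95
position: [0.6094, 0.2096, 0.2087]
orientation: [[0.005, -0.219, 0.976], [0.001, 0.976, 0.219], [-1.0, 0.0, 0.005]]
ft_force: [0.5, 0.0, -3.8]
opening: 0.102
```

Emit:
{"method": "apply_moves", "body": {
  "jaw": [0,0,0,0,0],
  "delta_pos": [
    [1,-6,0],
    [2,-12,0],
    [4,-20,0],
    [6,-28,0],
    [7,-34,0]
  ],
  "twist": [0,0,0,0,0]
}}

```text
time: 9.57
position: [0.6165, 0.1749, 0.2087]
orientation: [[0.005, -0.218, 0.976], [0.001, 0.976, 0.218], [-1.0, 0.0, 0.005]]
ft_force: [-0.3, 0.1, -3.3]
opening: 0.099
```

Emit:
{"method": "apply_moves", "body": {
  "jaw": [0,0,0,0,0],
  "delta_pos": [
    [2,-10,15],
    [0,-30,35],
    [-10,-65,55],
    [-24,-105,65],
    [-38,-148,65]
  ],
  "twist": [0,0,0,0,0]
}}

```text
time: 10.2
position: [0.5786, 0.0247, 0.2769]
orientation: [[0.009, -0.218, 0.976], [0.0, 0.976, 0.218], [-1.0, -0.002, 0.009]]
ft_force: [-0.4, -0.2, -3.5]
opening: 0.1
```

Emit:
{"method": "apply_moves", "body": {
  "jaw": [0,0,0,0,0],
  "delta_pos": [
    [-15,-43,0],
    [-30,-88,0],
    [-45,-133,0],
    [-58,-172,0],
    [-66,-195,0]
  ],
  "twist": [0,0,0,1,1]
}}

```text
time: 10.82
position: [0.5116, -0.1731, 0.279]
orientation: [[0.01, -0.234, 0.972], [-0.001, 0.972, 0.234], [-1.0, -0.004, 0.01]]
ft_force: [0.2, 0.7, -3.4]
opening: 0.102
```

Emit:
{"method": "apply_moves", "body": {
  "jaw": [0,0,0,0,0],
  "delta_pos": [
    [-12,-30,0],
    [-24,-60,0],
    [-34,-85,0],
    [-40,-102,0],
    [-43,-109,0]
  ],
  "twist": [0,0,0,0,0]
}}

```text
time: 11.45
position: [0.4682, -0.2832, 0.2798]
orientation: [[0.011, -0.232, 0.973], [-0.002, 0.973, 0.232], [-1.0, -0.004, 0.01]]
ft_force: [-0.9, 0.6, -2.9]
opening: 0.099
```

```bash
python3 - <<'E'
from h import *
q=np.load('tp.npy');s=read_state();P=np.array(s['position']);print(P,s['opening'],s['joint_positions'],s['ft_force'])
a=snap('wrist');t=snap('top');sc=snap('scene')
b=a[:,:,::-1].copy()
T=np.array([[.158,-.108,.022],[.158,.108,.022],[-.158,.108,.022],[-.158,-.108,.022]])
w=wproj(tf(q,T));print(w.round())
for u in w: cv2.drawMarker(b,tuple(int(v) for v in u),(0,0,255),0,8)
o=np.zeros((400+200,640,3),np.uint8);o[:400]=b
o[400:,:320]=cv2.resize(t[150:260,315:435,::-1],(320,200));o[400:,320:]=cv2.resize(sc[190:310,170:340,::-1],(320,200))
cv2.imwrite('pics/c2.png',o)
E
```

```text
[ 0.46817658 -0.28316783  0.27982513] 0.0986931090263753 [-0.7868788  -0.05393859  0.0252215   1.64073608  0.00661868 -1.02147627] [-0.90059245  0.55541898 -2.88197032]
[[266. 299.]
 [398. 298.]
 [415.  94.]
 [248.  94.]]
```

View pics/c2.png

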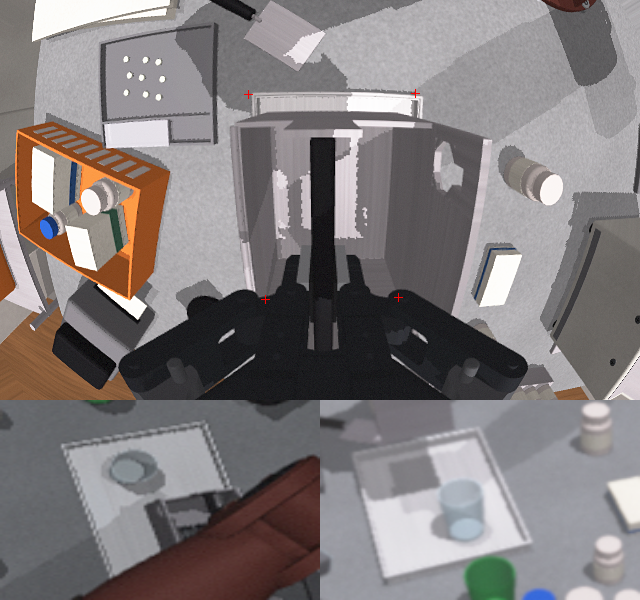

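The bin hangs level over the free half of the tray. The rim's rear edge is at (248–422,95), matching the prediction within 5 px, and the beaker is clear. I'll lower it with a small centring shift.

Emit:
{"method": "apply_moves", "body": {
  "jaw": [0,0,0,0,0],
  "delta_pos": [
    [4,3,-20],
    [7,6,-50],
    [7,6,-80],
    [7,6,-105],
    [7,6,-120]
  ],
  "twist": [0,0,0,0,0]
}}

```text
time: 12.22
position: [0.4756, -0.2746, 0.158]
orientation: [[0.01, -0.235, 0.972], [0.0, 0.972, 0.235], [-1.0, -0.002, 0.009]]
ft_force: [-0.2, 0.3, -3.3]
opening: 0.101
```

Emit:
{"method": "apply_moves", "body": {
  "jaw": [0,0,0,0,0],
  "delta_pos": [
    [0,0,-10],
    [0,0,-18],
    [0,0,-25],
    [0,0,-30],
    [0,0,-33]
  ],
  "twist": [0,0,0,0,0]
}}

```text
time: 12.85
position: [0.4756, -0.2747, 0.1249]
orientation: [[0.01, -0.235, 0.972], [0.0, 0.972, 0.235], [-1.0, -0.002, 0.01]]
ft_force: [-0.3, 0.1, -3.6]
opening: 0.105
```

Emit:
{"method": "apply_moves", "body": {
  "jaw": [0,0,0,0,0],
  "delta_pos": [
    [0,0,-1],
    [0,0,-2],
    [0,0,-3],
    [0,0,-4],
    [0,0,-4]
  ],
  "twist": [0,0,0,0,0]
}}

```text
time: 13.48
position: [0.4765, -0.275, 0.1222]
orientation: [[0.012, -0.235, 0.972], [-0.001, 0.972, 0.235], [-1.0, -0.004, 0.011]]
ft_force: [2.6, 1.9, 5.4]
opening: 0.103
```

Contact is made (the force has flipped to +5 N). I'll ease down another 1 mm and open the jaws gently, only partway.

Emit:
{"method": "apply_moves", "body": {
  "jaw": [0,0,12,20,40],
  "delta_pos": [
    [0,0,-1],
    [0,0,-1],
    [0,0,-1],
    [0,0,-1],
    [0,0,-1]
  ],
  "twist": [0,0,0,0,0]
}}

```text
time: 14.1
position: [0.4764, -0.2751, 0.121]
orientation: [[0.012, -0.235, 0.972], [-0.001, 0.972, 0.235], [-1.0, -0.004, 0.011]]
ft_force: [0.7, -0.6, 0.9]
opening: 0.394
```

Emit:
{"method": "apply_moves", "body": {
  "jaw": [40,40,40,40,40],
  "delta_pos": [
    [0,0,0],
    [0,0,10],
    [0,0,30],
    [0,0,70],
    [0,0,120]
  ],
  "twist": [0,0,0,0,0]
}}

```text
time: 14.72
position: [0.4761, -0.2748, 0.2432]
orientation: [[0.012, -0.235, 0.972], [-0.001, 0.972, 0.235], [-1.0, -0.004, 0.011]]
ft_force: [0.6, -0.6, 0.1]
opening: 0.403
```

Emit:
{"method": "apply_moves", "body": {
  "jaw": [40,40,40,40,40],
  "delta_pos": [
    [0,0,60],
    [0,0,100],
    [-20,40,130],
    [-40,80,130],
    [-60,130,130]
  ],
  "twist": [0,0,0,0,0]
}}

```text
time: 15.35
position: [0.4154, -0.144, 0.375]
orientation: [[0.014, -0.234, 0.972], [-0.002, 0.972, 0.234], [-1.0, -0.006, 0.013]]
ft_force: [0.2, 1.6, 0.1]
opening: 0.401
```

```bash
python3 - <<'E'
from h import *
q=np.load('tp.npy');s=read_state();print(s['position'],s['ft_force'],s['time'])
t=snap('top');sc=snap('scene');w=snap('wrist')
o=np.zeros((600,800,3),np.uint8)
o[:300,:400]=cv2.resize(t[140:270,315:455,::-1],(400,300))
o[:300,400:]=cv2.resize(sc[180:320,170:340,::-1],(400,300),interpolation=3)
o[300:,:480]=cv2.resize(w[:,:,::-1],(480,300))
o[300:,480:]=cv2.resize(sc[130:290,300:470,::-1],(320,300))
cv2.imwrite('pics/c3.png',o)
E
```

```text
[ 0.41540971 -0.14396831  0.37502977] [0.15935019 1.60447918 0.13255658] 15.35
```

View pics/c3.png

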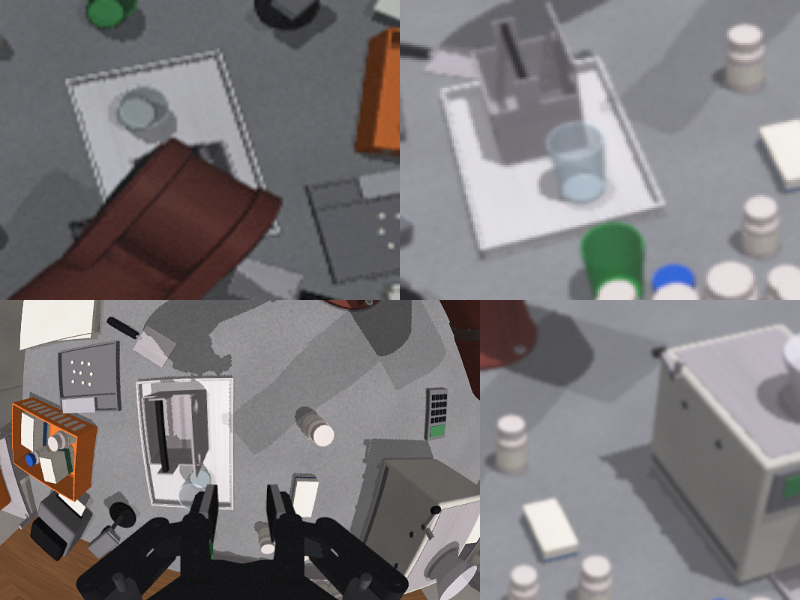

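The final views show the bin upright inside the tray, with margin on every side, and the beaker upright beside it. The machine face is empty with the latch swung back, the bystanders are unmoved and the gripper is clear. I'm handing in.

```bash
python3 -c "
from h import *
workorder.sign_off()"
```

```text
the job is handed in; nothing more can be done
```

The reject bin is off the machine and standing in the free half of the wash tray. I handed the job in at about 15.5 s of the 54 s allowed, and it reports no verdict.

**What I did:** I pushed the latch back by its knob to about 1.2 rad (estimated from the wrist picture). I then gripped the bin by its handle, lifted it 20 mm, pulled it 52 mm straight off the screws, carried it over, set it down and backed the gripper away.

**Last checks:**
- **Bin:** it looks upright inside the rim. It touched down at a tool height of 0.121–0.122 m, against 0.121 m predicted for the tray floor, so it isn't resting on the rim.
- **Beaker and bystanders:** the beaker is upright beside the bin. The bottles, carton and spatula look where they were, judged by eye only.
- **Robot:** the gripper is well clear, with only about 1.6 N of residual force reading.

**What disagreed:**
- At the start the knob sat about 9 mm from my fitted position, probably because the latch was already slightly open.
- The tool tilted about 0.01 rad while carrying the bin. I didn't measure the bin's final tilt.

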